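# Set the running clearance of a draw-bar clamp

## Robot

A 6-joint arm with a two-finger parallel gripper is mounted at the origin on a cart in front of the work surface, level with it; the furniture and walls round the work are solid. World frame = base frame: x ahead of the robot, y to its left, z up, the work surface at z = 0. Lengths are in m, angles in rad, forces in N, time in s.
With the tool pointing down it reaches from about 0.425 to 0.925 m from the base axis. Payload 12.5 kg.
Tool frame: the origin (TCP) lies at the very end of the fingers, on their centre line; the grasp point (between the pads) lies 19 mm behind it; x points along the fingers, z is the direction in which the jaws open and shut, and the axes are right-handed (so a half turn about x gives the same grasp; the last joint's range is limited). The gripper opens to 85 mm and grips with 20 to 120 N. Pads are 22 mm wide; open, the fingers measure 114 mm over their backs; the gripper's body (76 mm by 85 mm) begins 54 mm behind the grasp point. The pads swing forward as they close: fully open they stand 13 mm farther back than shut.
Start: joints at [1.046, 0.491, 1.559, -0, 1.092, -0.106], TCP at [0.254, 0.571, 0.231] pointing down, gripper open.
Joint ranges: [-3.1, 3.1], [-0.84, 2.19], [0.05, 2.79], [-1.13, 4.28], [0.06, 2.93], [-2.69, 2.69]. Speed limits (rad/s): [2.22, 2.22, 2.79, 3.14, 3.14, 3.14].

## Interface

Orientations are given as a 3x3 rotation matrix whose columns are the frame's x, y, z axes.
In Python, from bench import r, cams, finish_job gives the robot as it stands.
- The arm moves only by the tool apply_moves, never from a script. Its argument "motion" is a list of rows, each a list of 5 numbers: the shift along the world's x, y, z in cm, then the turn about the world's z in degrees, then the closure, from -1 (fully open) to 1 (shut). In form: [[tx, ty, tz, yaw, claw], ...]. A call has 1 to 8 rows; each row shifts and turns the pose as measured when the row begins; what a row does not reach is not made up. A row lasts 1/12 s, in which the tool goes at most 41.7 mm and 7.16 degrees, less where a joint would pass 70% of its speed; a pose out of reach is approached as far as the arm can. A call with a gripper value outside its range is refused whole. The fingers move at their own pace and stop on an object; "squeeze" is the grip in N (left out, the last holds). Time passes only in rows, so rows that do not move let the fingers close. It gives the time, the measured TCP pose, the force and the opening at its end, in the units of the state.
- r.get_state(): the state, without advancing time (a new reading comes with each control period).
- cams.snapshot(name): name is "scene" or "top"; returns (picture, depth): 420x560x3 uint8, red, green, blue; 420x560 float32, m along the optical axis (not along the pixel's ray), 0 where there is no reading.
- cams.camera_info(name): a dict with "fx", "fy", "cx", "cy" (pixels), "eye" and "orientation" of the camera in the world. Camera axes: x right, y down, z forward; pixel columns grow to the right and rows downward; lengths in m; the calibration is good to about 2 mm. A picture is of the moment at which its call begins. camera_info takes no time and is no camera call.
- finish_job(): hands the job in, once; it reports no verdict.
The state is a dict: "clock": time; "q": joint angles; "joint_vel": joint speeds; "joint_torque": joint torques, N m; "eef_pos": TCP position; "orientation": TCP orientation; "wrist_force": force on the tool from outside, world axes, zero at the start; "ft_torque": the same for the moment, N m; "width": finger opening in m.
Only numpy, scipy, OpenCV 4.12 (cv2) and the standard library are available. Lean on these libraries where they do the work, as an engineer would, in place of code of your own. Each camera call takes 0.05 s, during which the arm holds its last target.

## Task

On the blue-based clamp, first pull the sprung bar out by its red knob as far as its stop (it stays there when you let go). Then screw the knurled brass nut down clockwise until it bottoms out, back it off a quarter turn, and finish still gripping the nut there, so that it can be locked in that position. Leave the parts standing around the clamp where they are.

Things in the scene. Friction and masses are not known exactly. Their poses are not given: they have to be found in the camera images.
- clamp_base: Draw-bar clamp, fixed to the bench, its place and yaw differ each time. Blue base plate 125 x 84 mm, 20 mm thick; aluminium bar guide 70 x 54 mm on it up to z = 50 mm; steel boss 32 mm dia, z = 50 to 58 mm; upright steel stud 11 mm dia, top at z = 100 mm. Origin: on the bench, under the nut's axis. z up; its own -x is the way the bar pulls out.
- draw_bar (a joint): Travel of the sprung draw bar in m: 0 = in, 0.030 = out against its stop; it begins 0 to 0.008 out. It slides along the clamp's own -x, level. It takes about 6.5 N to start pulling and 8.5 N near the stop (spring plus friction brake); the brake holds the bar wherever it is left.
- bar_knob (a point): Middle of the bar's red upright pull knob: a round post 20 mm dia, from z = 38 mm (top of the bar's end block, 24 mm square) to z = 72 mm. This point is at z = 58 mm on the post's axis, 85 mm from the nut's axis with the bar in, 115 mm with it out. Moves with the bar; axes as the clamp's.
- nut (a joint): Turn of the knurled brass nut in rad: 0 = bottomed out on the boss (hard stop), growing as it is unscrewed (anticlockwise from above; right-hand thread), stop at 5. It begins 2.2 to 3.4 rad out, started on its stud, and cannot come off. It rises 4 mm a turn and turns against a slight friction of 0.06 N m.
- nut_center (a point): On the nut's axis, 18 mm above its underside: a good height to grip. The nut is round, upright, 40 mm dia, 28 mm high, knurled; underside at z = 58 mm when bottomed out (this point then at z = 76 mm). The stud sticks out of its top. Free space round the nut for fingers above z = 51 mm. Turns and rises with the nut.
- nut_mark (a point): Outer end of the white line on the nut's top face, 19 mm from the axis. Seen from above the line points along the clamp's own -x (towards the red knob) when the nut is bottomed out, and along the clamp's own -y when it is a quarter turn off.
- black_block: Bystander: loose black block standing upright, 30 x 36 mm, 52 mm high, near the clamp. Origin at the centre of its underside. Leave it standing.
- steel_slug: Bystander: loose grey steel cylinder standing upright, 33 mm dia, 46 mm high, near the clamp. Origin at the centre of its underside. Leave it standing.
- bush: Bystander: loose white turned bush standing near the clamp, 45 mm dia, 36 mm high. Origin at the centre of its underside. Leave it standing.

How it is judged:
By the outcome, as a careful person would: the job done as asked, in the order asked, and still so for the second after the job is handed in, while the arm keeps its last pose, push and grip.
It also fails if it takes over 54 s, if anything falls off the work surface, if the arm or the gripper's body presses on something with over 40 N, if the wrist force passes 120 N, or if a joint passes its speed limit or range.

## Working session

There is one attempt and no reset: what is moved stays moved. The work goes in short steps, Python scripts to look and compute and a tool call to move; the robot and the scene stay as the last step left them, time stands still between calls to the robot, and variables do not carry over. Pictures are saved under pics/ and viewed, and the job is handed in when it is done.

Besides the shell and the picture viewer there is one more tool, called after "Emit:" in YAML: its name, and indented under it one key for each argument. apply_moves: Moves the arm, as the interface text tells. Its arguments: {"type":"object","properties":{"motion":{"type":"array","items":{"type":"array","items":{"type":"number"}}},"squeeze":{"type":"number"}},"required":["motion"]}

```bash
mkdir -p pics; cat > h.py <<'E'
import numpy as np,cv2
from bench import r,cams,finish_job
def snap(n,f):
    p,d=cams.snapshot(n); cv2.imwrite('pics/'+f,p[:,:,::-1]); np.savez('pics/'+f+'.npz',p=p,d=d); return p,d
def ray(n,u,v,z):
    c=cams.camera_info(n);R=np.array(c['orientation']);e=np.array(c['eye'])
    d=R@np.array([(u-c['cx'])/c['fx'],(v-c['cy'])/c['fy'],1]); return e+d*(z-e[2])/d[2]
def cloud(n,d):
    c=cams.camera_info(n);R=np.array(c['orientation']);e=np.array(c['eye'])
    v,u=np.mgrid[:420,:560]; P=np.stack([(u-c['cx'])/c['fx']*d,(v-c['cy'])/c['fy']*d,d],-1); return P@R.T+e
E
python3 - <<'E'
from h import *
for n in('top','scene'):
    snap(n,n+'0.png'); print(cams.camera_info(n))
s=r.get_state(); print({k:np.round(v,3) for k,v in s.items()})
E
```

```text
{'fx': 394.87901416755574, 'fy': 394.87901416755574, 'cx': 271.93464478098923, 'cy': 209.75179035297415, 'eye': array([ 0.50400952, -0.25632745,  1.04735763]), 'orientation': array([[-0.01625471, -0.99699211,  0.07577943],
       [-0.99983237,  0.01684619,  0.0071726 ],
       [-0.00842762, -0.07565013, -0.99709881]])}
{'fx': 412.208027873939, 'fy': 412.208027873939, 'cx': 281.68380328188823, 'cy': 216.33243462996646, 'eye': array([-7.73089882e-05,  6.05203771e-02,  7.01475463e-01]), 'orientation': array([[-0.48153389, -0.61608771,  0.62334665],
       [-0.8762542 ,  0.32428683, -0.35639393],
       [ 0.01742681, -0.71782587, -0.69600454]])}
{'clock': np.float64(0.1), 'q': array([ 1.046,  0.492,  1.559,  0.   ,  1.092, -0.106]), 'joint_vel': array([ 0.001, -0.004,  0.002,  0.002,  0.   ,  0.002]), 'joint_torque': array([ 3.0000e-03, -6.1945e+01, -2.6202e+01, -0.0000e+00,  3.0000e-03,
       -0.0000e+00]), 'eef_pos': array([0.254, 0.571, 0.231]), 'orientation': array([[-0.001, -0.914,  0.407],
       [-0.001,  0.407,  0.914],
       [-1.   ,  0.   , -0.001]]), 'wrist_force': array([ 0.572, -0.325,  0.628]), 'ft_torque': array([-0.005, -0.005, -0.024]), 'width': np.float64(0.085)}
```

View pics/top0.png

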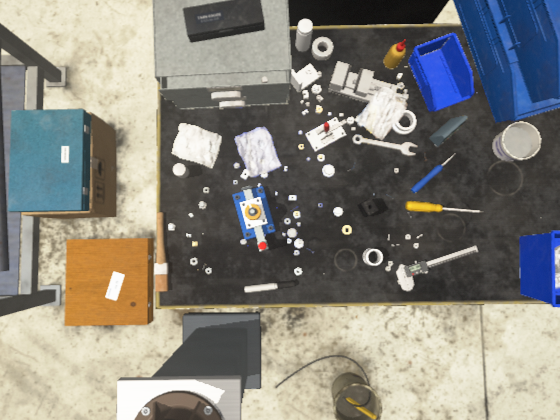

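View pics/scene0.png

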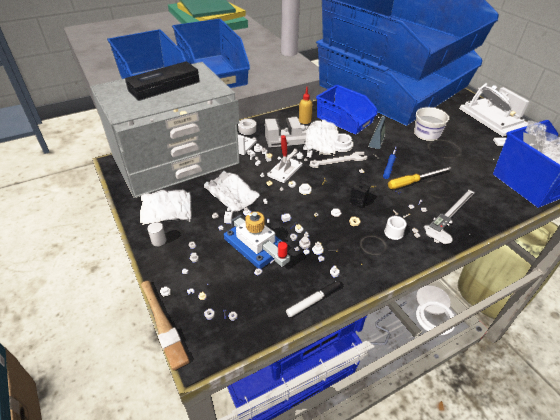

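```bash
python3 - <<'E'
from h import *
for n,b in(('top',(150,270,190,320)),('scene',(200,280,200,310))):
    z=np.load(f'pics/{n}0.png.npz');p,d=z['p'],z['d']
    c=p[b[0]:b[1],b[2]:b[3]]; cv2.imwrite(f'pics/{n}0c.png',cv2.resize(c[:,:,::-1],None,fx=6 if n=='top' else 7,fy=5 if 0 else (6 if n=='top' else 7),interpolation=cv2.INTER_CUBIC)[:600,:800])
    P=cloud(n,d); hsv=cv2.cvtColor(p,cv2.COLOR_RGB2HSV); H,S,V=[hsv[...,i].astype(int) for i in range(3)]
    roi=np.zeros(H.shape,bool); roi[b[0]:b[1],b[2]:b[3]]=1
    for nm,m in(('red',((H<6)|(H>174))&(S>150)&(V>90)),('brass',(H>12)&(H<28)&(S>90)&(V>80)),('blue',(H>100)&(H<120)&(S>140)&(V>70))):
        m=m&roi; v,u=np.nonzero(m); print(n,nm,m.sum(),u.mean(),v.mean(),(u.min(),u.max(),v.min(),v.max()),'z pct',np.percentile(P[m][:,2],[5,50,95]).round(3),'med',np.median(P[m],0).round(4))
        if nm=='red':
            t=m&(P[...,2]>0.066); vv,uu=np.nonzero(t); print(' top pts',t.sum(),P[t].mean(0),ray(n,uu.mean(),vv.mean(),.072))
        if nm=='blue' : 
            w=np.array([ray(n,a,b_,.02)[:2] for a,b_ in zip(u,v)]).astype(np.float32); print(cv2.minAreaRect(w))
E
```

```text
top red 42 262.0 245.28571428571428 (np.int64(258), np.int64(265), np.int64(242), np.int64(248)) z pct [0.068 0.072 0.075] med [ 0.4915 -0.2235  0.0723]
 top pts 41 [ 0.4907332  -0.22326466  0.07221719] [ 0.49072989 -0.22325785  0.072     ]
top brass 141 252.7304964539007 212.09929078014184 (np.int64(245), np.int64(260), np.int64(204), np.int64(219)) z pct [0.079 0.088 0.091] med [ 0.5709 -0.2035  0.0879]
top blue 559 253.15742397137745 212.74239713774597 (np.int64(232), np.int64(274), np.int64(186), np.int64(239)) z pct [0.017 0.02  0.024] med [ 0.575  -0.2001  0.0203]
((0.5759570598602295, -0.20035183429718018), (0.12424203753471375, 0.08317095041275024), 14.823344230651855)
scene red 135 282.0814814814815 249.06666666666666 (np.int64(278), np.int64(287), np.int64(241), np.int64(257)) z pct [0.038 0.065 0.072] med [ 0.4849 -0.2201  0.0645]
 top pts 64 [ 0.48879744 -0.22120275  0.07047363] [ 0.48759677 -0.22051208  0.072     ]
scene brass 279 254.95340501792114 223.12544802867384 (np.int64(245), np.int64(264), np.int64(211), np.int64(232)) z pct [-0.     0.083  0.089] med [ 0.5614 -0.1948  0.0827]
scene blue 603 248.58043117744612 249.60696517412936 (np.int64(224), np.int64(290), np.int64(222), np.int64(267)) z pct [0.005 0.018 0.021] med [ 0.5493 -0.1699  0.0183]
((0.5745179057121277, -0.217237651348114), (0.13320399820804596, 0.13417202234268188), 14.802979469299316)
```

View pics/top0c.png

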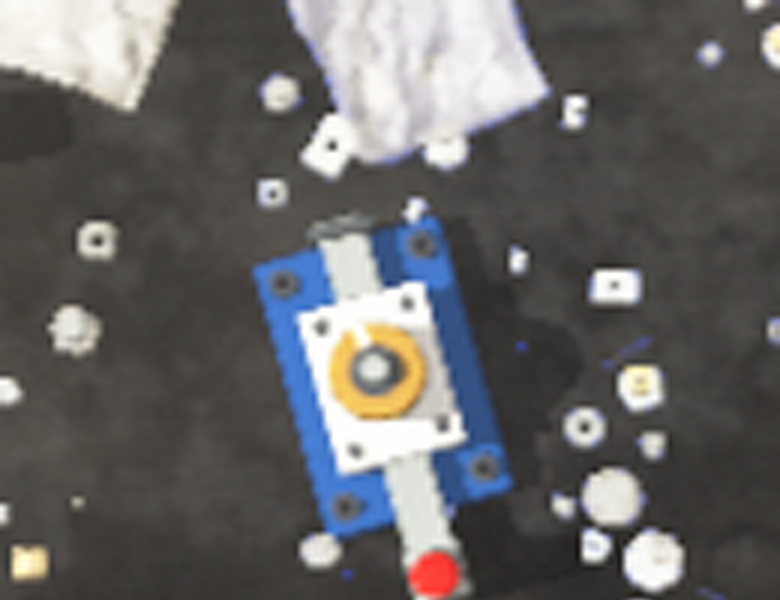

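View pics/scene0c.png

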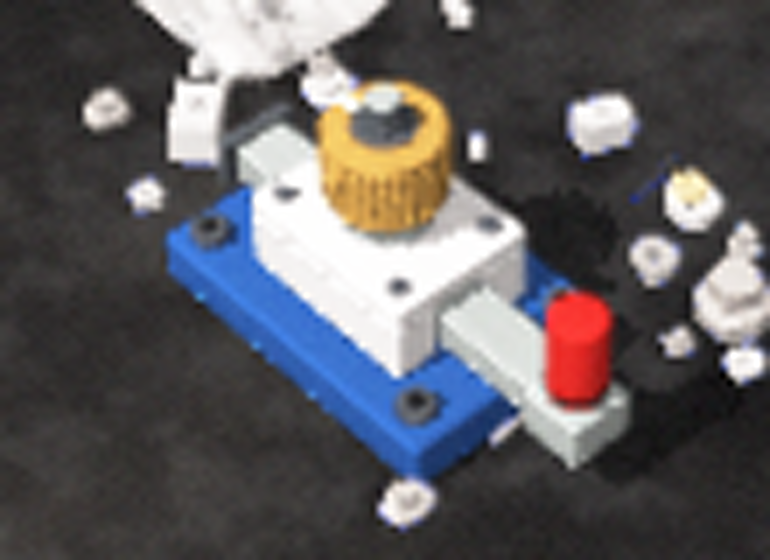

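```bash
python3 - <<'E'
from h import *
z=np.load('pics/top0.png.npz');p,d=z['p'],z['d'];P=cloud('top',d)
hsv=cv2.cvtColor(p,cv2.COLOR_RGB2HSV);H,S,V=[hsv[...,i].astype(int) for i in range(3)]
m=(H>12)&(H<28)&(S>90)&(V>80);m[:150]=0;m[270:]=0;m[:,:235]=0;m[:,270:]=0
v,u=np.nonzero(m)
w=np.array([ray('top',a,b,.088)[:2] for a,b in zip(u,v)]).astype(np.float32)
c,rad=cv2.minEnclosingCircle(w);print('nut circle',c,rad)
a=np.radians(14.8)
k=np.array([.4907,-.2233]);ex=np.array([np.cos(a),np.sin(a)]);ey=np.array([-ex[1],ex[0]])
for nm,q in(('base',(.57596,-.20035)),('nut',c)):
    print(nm,'rel knob in clamp axes',(np.array(q)-k)@ex,(np.array(q)-k)@ey)
# mark: low saturation bright in ring 12..19mm
for vv in range(200,225):
  for uu in range(240,266):
    q=ray('top',uu,vv,.088)[:2]-np.array(c);rr=np.hypot(*q)
    if .011<rr<.0195 and S[vv,uu]<120 and V[vv,uu]>150: print(uu,vv,S[vv,uu],V[vv,uu],round(rr,4),np.degrees(np.arctan2(q[1],q[0])).round(1))
# tall things near
Q=P.reshape(-1,3);dd=np.hypot(Q[:,0]-c[0],Q[:,1]-c[1]);s=(dd<.25)&(Q[:,2]>.03)&(d.ravel()>0)
img=s.reshape(420,560).astype(np.uint8);n,l,st,ce=cv2.connectedComponentsWithStats(img)
for i in range(1,n):
  if st[i,4]>6: print(ce[i].round(),st[i,4],P[l==i].mean(0).round(3),P[l==i][:,2].max().round(3))
E
```

```text
nut circle (0.5729067921638489, -0.20204998552799225) 0.019801899790763855
base rel knob in clamp axes 0.0882938422570426 0.0004092914468668395
nut rel knob in clamp axes 0.0849076754191034 -0.00045436533204404203
251 204 108 245 0.0193 10.4
254 204 111 239 0.0192 -11.5
249 205 10 253 0.0186 26.8
250 205 16 253 0.0176 19.8
251 205 106 248 0.0169 12.0
249 206 59 251 0.0165 30.8
250 206 10 254 0.0153 23.0
251 206 44 251 0.0145 14.1
258 206 113 225 0.0193 -44.5
249 207 87 250 0.0144 35.9
250 207 26 247 0.0131 27.3
251 207 32 212 0.0121 17.1
252 207 81 169 0.0116 5.6
253 207 98 180 0.0116 -6.5
249 208 99 211 0.0125 42.5
250 208 29 168 0.011 33.3
260 209 93 191 0.0194 -70.9
248 210 105 191 0.0118 68.2
248 211 95 178 0.0112 80.0
248 212 93 176 0.011 92.6
248 213 111 195 0.0114 104.9
245 214 105 246 0.0191 105.9
260 214 114 176 0.0191 -107.9
246 216 119 237 0.019 122.4
259 216 111 159 0.019 -124.4
247 217 113 247 0.0186 132.9
248 218 101 235 0.0188 143.5
[256. 150.] 1446 [ 0.735 -0.212  0.045] 0.062
[201. 147.] 952 [ 0.745 -0.069  0.045] 0.061
[179. 169.] 146 [ 0.689 -0.012  0.045] 0.051
[254. 216.] 918 [ 0.565 -0.203  0.057] 0.102
```

Emit:
apply_moves:
  motion:
    - [2,-3.2,0,5,-1]
    - [2,-3.2,0,5,-1]
    - [2,-3.2,0,5,-1]
    - [2,-3.2,0,5,-1]
    - [2,-3.2,0,5,-1]
    - [2,-3.2,0,5,-1]
    - [2,-3.2,0,5,-1]
    - [2,-3.2,0,4,-1]
  squeeze: 60

```text
clock: 0.77
eef_pos: [0.4136, 0.3082, 0.2276]
orientation: [[-0.003, -0.955, -0.296], [-0.004, -0.296, 0.955], [-1.0, 0.004, -0.003]]
wrist_force: [0.4, -0.7, 0.0]
width: 0.0855
```

Emit:
apply_moves:
  motion:
    - [2,-3.2,0,0,-1]
    - [2,-3.2,0,0,-1]
    - [0.4,-4,0,0,-1]
    - [0.4,-4,0,0,-1]
    - [0.4,-4,0,0,-1]
    - [0.4,-4,0,0,-1]
    - [0.4,-4,0,0,-1]
    - [0.4,-4,0,0,-1]

```text
clock: 1.43
eef_pos: [0.48, -0.0081, 0.2263]
orientation: [[-0.004, -0.953, -0.303], [-0.004, -0.303, 0.953], [-1.0, 0.005, -0.003]]
wrist_force: [1.1, -1.0, -0.4]
width: 0.0857
```

Emit:
apply_moves:
  motion:
    - [0.2,-4,-1,-1,-1]
    - [0.2,-4,-1,-1,-1]
    - [0.2,-4,-1,-1,-1]
    - [0.2,-4,-1,0,-1]
    - [0.2,-4,-1,0,-1]
    - [0.1,-1.5,-1,0,-1]
    - [0,0,0,0,-1]

```text
clock: 2.02
eef_pos: [0.4889, -0.2328, 0.1651]
orientation: [[-0.002, -0.97, -0.244], [-0.005, -0.244, 0.97], [-1.0, 0.003, -0.004]]
wrist_force: [-0.5, 0.1, -0.1]
width: 0.0854
```

```bash
python3 - <<'E'
from h import *
s=r.get_state();print(s['eef_pos'],s['orientation'],s['q'],s['wrist_force'])
E
```

```text
[ 0.48886829 -0.23276936  0.16511156] [[-0.00202655 -0.9698153  -0.24383227]
 [-0.00450688 -0.24382143  0.96980967]
 [-0.99998779  0.00306429 -0.00387672]] [-0.56406624  0.45381229  1.83836479 -0.00651909  0.84872922 -2.37686691] [-0.45545363  0.08195007 -0.1445618 ]
```

Emit:
apply_moves:
  motion:
    - [0.1,0.5,-2,0.5,-1]
    - [0.1,0.4,-3,0,-1]
    - [0,0,-3,0,-1]
    - [0,0,-2,0,-1]
    - [0,0,-1,0,-1]
    - [0,0,0,0,-1]

```text
clock: 2.52
eef_pos: [0.4906, -0.2212, 0.0523]
orientation: [[-0.001, -0.968, -0.251], [-0.005, -0.251, 0.968], [-1.0, 0.002, -0.004]]
wrist_force: [-0.1, 0.3, 0.3]
width: 0.0852
```

```bash
python3 - <<'E'
from h import *
p,d=snap('scene','s1.png'); cv2.imwrite('pics/s1c.png',cv2.resize(p[170:300,200:370][:,:,::-1],None,fx=4.5,fy=4.5,interpolation=cv2.INTER_CUBIC))
E
```

```text
(no output)
```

View pics/s1c.png

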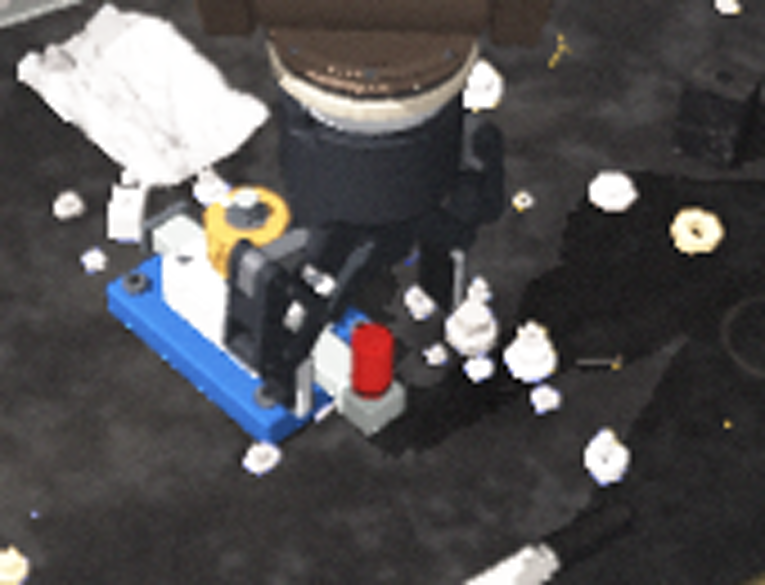

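Emit:
apply_moves:
  motion:
    - [0,-0.1,-0.6,0,-1]
    - [0,0,-0.2,0,1]
    - [0,0,0,0,1]
    - [0,0,0,0,1]
    - [0,0,0,0,1]
    - [0,0,0,0,1]
    - [0,0,0,0,1]
  squeeze: 60

```text
clock: 3.15
eef_pos: [0.4938, -0.2234, 0.0494]
orientation: [[0.008, -0.968, -0.252], [-0.011, -0.252, 0.968], [-1.0, -0.005, -0.013]]
wrist_force: [5.9, -4.8, -8.8]
width: 0.0181
```

```bash
python3 - <<'E'
from h import *
s=r.get_state();print(s['eef_pos'],s['wrist_force'],s['ft_torque'],s['width'])
p,d=snap('scene','s2.png'); cv2.imwrite('pics/s2c.png',cv2.resize(p[190:290,220:340][:,:,::-1],None,fx=6,fy=6,interpolation=cv2.INTER_CUBIC))
E
```

```text
[ 0.49380116 -0.22339738  0.04941519] [ 5.92615154 -4.75379257 -8.8376169 ] [-0.46757392 -0.87398727  0.01188488] 0.018135335047445647
```

View pics/s2c.png

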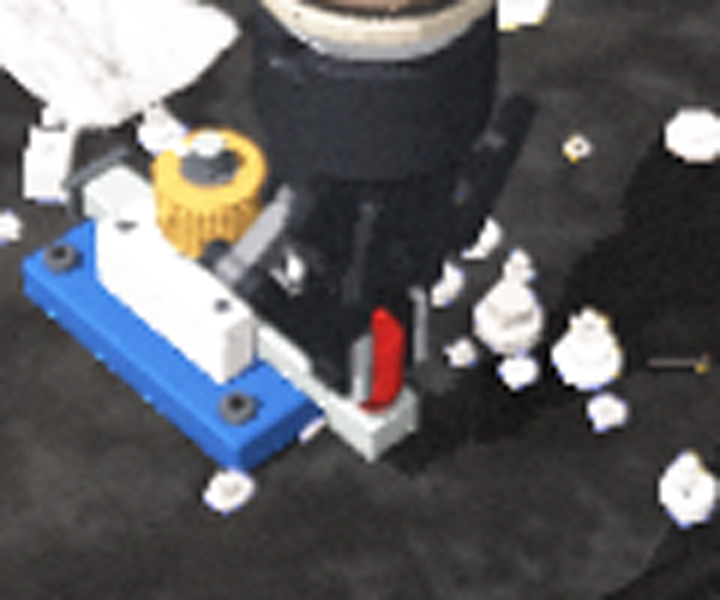

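Emit:
apply_moves:
  motion:
    - [0,0,0,0,-1]
    - [0,0,0,0,-1]
    - [0,0,0,0,-1]
    - [0,0,0,0,-1]

```text
clock: 3.53
eef_pos: [0.4941, -0.2241, 0.0501]
orientation: [[0.009, -0.968, -0.251], [-0.012, -0.251, 0.968], [-1.0, -0.006, -0.014]]
wrist_force: [-0.1, 0.5, -0.1]
width: 0.0657
```

```bash
python3 - <<'E'
from h import *
s=r.get_state();print(s['eef_pos'],s['orientation'][:,0],s['wrist_force'],s['ft_torque'],s['width'])
p,d=snap('scene','s3.png')
hsv=cv2.cvtColor(p,cv2.COLOR_RGB2HSV);H,S,V=[hsv[...,i].astype(int) for i in range(3)]
m=((H<6)|(H>174))&(S>150)&(V>90);m[:200]=0;m[290:]=0;m[:,:220]=0;m[:,320:]=0
v,u=np.nonzero(m);print(m.sum(),u.mean(),v.mean(),u.min(),u.max(),v.min(),v.max(),ray('scene',u.mean(),v.mean(),.06))
P=cloud('scene',d)[m];print(np.median(P,0))
cv2.imwrite('pics/s3c.png',cv2.resize(p[190:290,220:340][:,:,::-1],None,fx=6,fy=6,interpolation=cv2.INTER_CUBIC))
E
```

```text
[ 0.49411198 -0.22405198  0.05010897] [ 0.00929268 -0.01155325 -0.99989008] [-0.12994554  0.49885668 -0.06903862] [0.00392006 0.01047987 0.00857494] 0.06572501011599377
131 282.0229007633588 249.23664122137404 278 286 242 257 [ 0.48852661 -0.22154246  0.06      ]
[ 0.48501298 -0.22009574  0.0653091 ]
```

View pics/s3c.png

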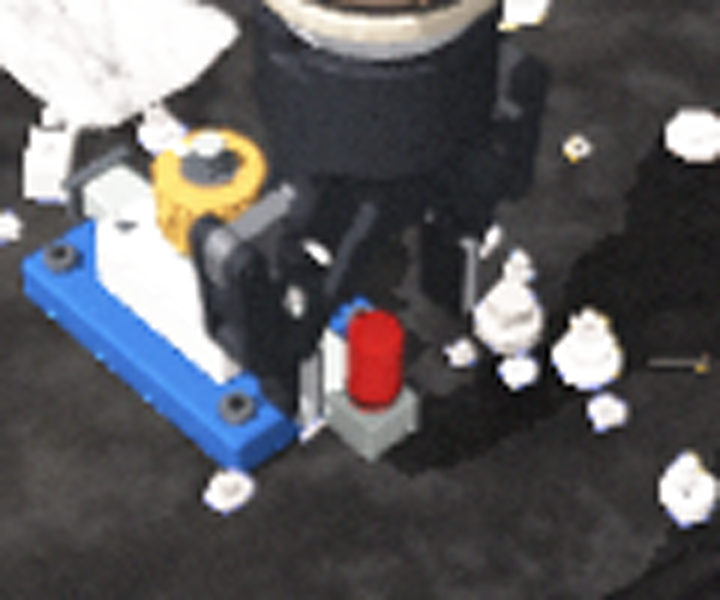

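Emit:
apply_moves:
  motion:
    - [-0.6,0.1,-0.5,0,-1]
    - [0,0,0,0,-1]
    - [0,0,0,0,-1]

```text
clock: 3.83
eef_pos: [0.4873, -0.2226, 0.0446]
orientation: [[0.009, -0.968, -0.251], [-0.011, -0.251, 0.968], [-1.0, -0.006, -0.013]]
wrist_force: [0.5, 0.1, 0.3]
width: 0.0857
```

Emit:
apply_moves:
  motion:
    - [0,0,0,0,1]
    - [0,0,0,0,1]
    - [0,0,0,0,1]
    - [0,0,0,0,1]
    - [0,0,0,0,1]
    - [0,0,0,0,1]
    - [0,0,0,0,1]
  squeeze: 60

```text
clock: 4.42
eef_pos: [0.4884, -0.2251, 0.0451]
orientation: [[0.012, -0.968, -0.251], [-0.015, -0.251, 0.968], [-1.0, -0.008, -0.017]]
wrist_force: [0.9, 11.5, -1.4]
width: 0.0182
```

```bash
python3 - <<'E'
from h import *
s=r.get_state();print(s['eef_pos'],s['orientation'][:,0],s['wrist_force'],s['ft_torque'],s['width'])
p,d=snap('scene','s4.png')
cv2.imwrite('pics/s4c.png',cv2.resize(p[190:290,220:340][:,:,::-1],None,fx=6,fy=6,interpolation=cv2.INTER_CUBIC))
E
```

```text
[ 0.4884382  -0.22511067  0.04507444] [ 0.01220646 -0.01483255 -0.99981548] [ 0.9430356  11.54092822 -1.36425519] [ 2.29092427 -0.09052024  0.06432991] 0.018226332702661642
```

View pics/s4c.png

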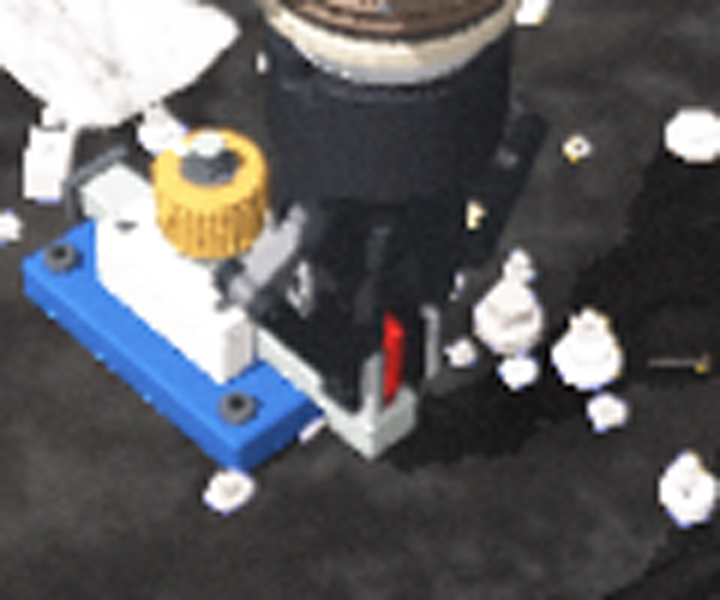

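Emit:
apply_moves:
  motion:
    - [-0.4,0,0,0,1]
    - [-0.4,-0.1,0,0,1]
    - [-0.4,-0.1,0,0,1]
    - [-0.4,-0.1,0,0,1]
    - [-0.4,-0.1,0,0,1]
  squeeze: 60

```text
clock: 4.88
eef_pos: [0.4725, -0.2293, 0.0451]
orientation: [[0.021, -0.968, -0.25], [-0.017, -0.25, 0.968], [-1.0, -0.016, -0.022]]
wrist_force: [6.7, 2.9, -3.7]
width: 0.0182
```

Emit:
apply_moves:
  motion:
    - [-0.4,-0.1,0,0,1]
    - [-0.4,-0.1,0,0,1]
    - [-0.4,-0.1,0,0,1]
    - [-0.3,-0.1,0,0,1]

```text
clock: 5.22
eef_pos: [0.4599, -0.2327, 0.045]
orientation: [[0.026, -0.968, -0.249], [-0.018, -0.25, 0.968], [-0.999, -0.021, -0.024]]
wrist_force: [8.1, 5.4, -0.8]
width: 0.0183
```

Emit:
apply_moves:
  motion:
    - [-0.3,-0.1,0,0,1]
    - [-0.3,-0.1,0,0,1]

```text
clock: 5.38
eef_pos: [0.4578, -0.2334, 0.0452]
orientation: [[0.034, -0.968, -0.248], [-0.018, -0.249, 0.968], [-0.999, -0.028, -0.026]]
wrist_force: [21.3, 16.6, -7.5]
width: 0.0181
```

Emit:
apply_moves:
  motion:
    - [-0.4,-0.1,0,0,1]
    - [-0.3,0,0,0,1]

```text
clock: 5.55
eef_pos: [0.4571, -0.2335, 0.0454]
orientation: [[0.045, -0.968, -0.248], [-0.021, -0.249, 0.968], [-0.999, -0.039, -0.032]]
wrist_force: [16.2, 1.1, -11.5]
width: 0.0181
```

Emit:
apply_moves:
  motion:
    - [0,0,0,0,-1]
    - [0,0,0,0,-1]
    - [0,0,0,0,-1]
    - [0,0,0,0,-1]
    - [0,0,2,0,-1]
    - [0,0,3,0,-1]
    - [0,0,3,0,-1]
    - [0,0,2,0,-1]

```text
clock: 6.22
eef_pos: [0.4546, -0.2315, 0.1445]
orientation: [[0.037, -0.968, -0.249], [-0.016, -0.25, 0.968], [-0.999, -0.032, -0.025]]
wrist_force: [1.2, -0.4, 0.5]
width: 0.0857
```

```bash
python3 - <<'E'
from h import *
s=r.get_state();print(s['eef_pos'],s['orientation'],s['wrist_force'],s['ft_torque'],s['width'],s['q'])
p,d=snap('scene','s5.png')
hsv=cv2.cvtColor(p,cv2.COLOR_RGB2HSV);H,S,V=[hsv[...,i].astype(int) for i in range(3)]
m=((H<6)|(H>174))&(S>150)&(V>90);m[:200]=0;m[290:]=0;m[:,:220]=0;m[:,330:]=0
v,u=np.nonzero(m);print(m.sum(),u.mean(),v.mean(),u.min(),u.max(),v.min(),v.max(),ray('scene',u.mean(),v.mean(),.06))
cv2.imwrite('pics/s5c.png',cv2.resize(p[190:290,220:340][:,:,::-1],None,fx=6,fy=6,interpolation=cv2.INTER_CUBIC))
E
```

```text
[ 0.45461416 -0.23153772  0.14454937] [[ 0.03697716 -0.96776618 -0.24912109]
 [-0.01595568 -0.24983156  0.96815784]
 [-0.99918872 -0.03182483 -0.02467943]] [ 1.2322805  -0.36372516  0.50427544] [ 0.00271885  0.01732731 -0.00927665] 0.0856576374889342 [-0.60457824  0.43338029  1.95662959  0.0120764   0.71211523 -2.43660447]
139 292.0 256.8705035971223 287 297 249 265 [ 0.46100672 -0.22953272  0.06      ]
```

View pics/s5c.png

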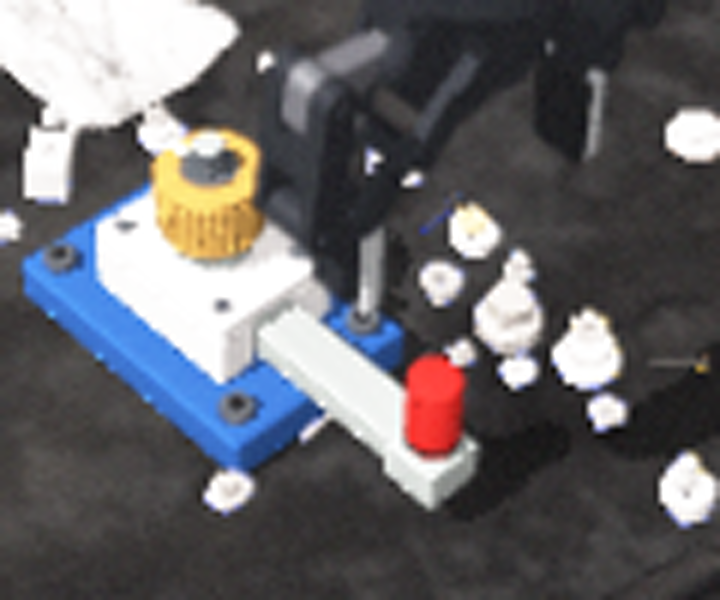

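```bash
python3 - <<'E'
from h import *
p,d=snap('top','t5.png')
cv2.imwrite('pics/t5c.png',cv2.resize(p[150:280,180:340][:,:,::-1],None,fx=4.5,fy=4.5,interpolation=cv2.INTER_CUBIC))
z=np.load('pics/scene0.png.npz')['p'];y=np.load('pics/s5.png.npz')['p']
for q in(z,y):
  hsv=cv2.cvtColor(q,cv2.COLOR_RGB2HSV);H,S,V=[hsv[...,i].astype(int) for i in range(3)]
  m=((H<6)|(H>174))&(S>140)&(V>80);m[:200]=0;m[290:]=0;m[:,:220]=0;m[:,330:]=0
  v,u=np.nonzero(m); top=ray('scene',u.mean(),v.min()-.5,.072); bot=ray('scene',u.mean(),v.max()+.5,.038); mid=ray('scene',u.mean(),v.mean(),.0565);print(top,bot,mid,m.sum())
E
```

```text
[ 0.50030823 -0.22801838  0.072     ] [ 0.48503743 -0.2203166   0.038     ] [ 0.49126019 -0.22335866  0.0565    ] 137
[ 0.47164783 -0.23511684  0.072     ] [ 0.45670552 -0.22791778  0.038     ] [ 0.46339941 -0.2310116   0.0565    ] 142
```

View pics/t5c.png

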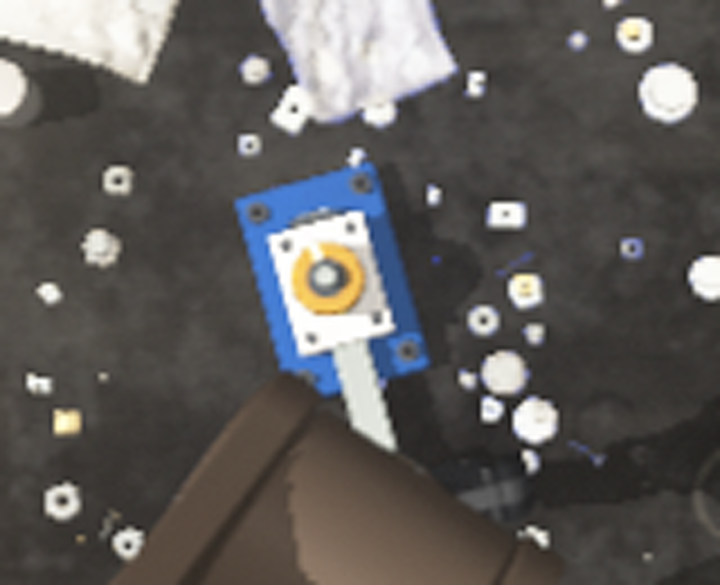

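Emit:
apply_moves:
  motion:
    - [3,0.7,0,0,-1]
    - [3,0.7,0,0,-1]
    - [3,0.8,0,0,-1]
    - [3,0.7,0,0,-1]
    - [0,0,0,0,-1]
    - [0,0,0,0,-1]

```text
clock: 6.82
eef_pos: [0.5777, -0.2019, 0.1427]
orientation: [[0.037, -0.969, -0.245], [-0.018, -0.246, 0.969], [-0.999, -0.032, -0.026]]
wrist_force: [-0.0, 0.2, -0.7]
width: 0.0853
```

Emit:
apply_moves:
  motion:
    - [-0.4,0,-2,0,-1]
    - [0,0,-2.5,0,-1]
    - [0,0,-2,0,-1]
    - [0,0,-1.2,0,-1]
    - [0,0,0,0,-1]
    - [0,0,0,0,-1]

```text
clock: 7.32
eef_pos: [0.5688, -0.2023, 0.0598]
orientation: [[0.033, -0.969, -0.244], [-0.016, -0.245, 0.969], [-0.999, -0.028, -0.024]]
wrist_force: [0.2, -0.2, 0.4]
width: 0.0851
```

```bash
python3 - <<'E'
from h import *
p,d=snap('scene','s6.png')
cv2.imwrite('pics/s6c.png',cv2.resize(p[170:290,200:340][:,:,::-1],None,fx=5,fy=5,interpolation=cv2.INTER_CUBIC))
p,d=snap('top','t6.png')
cv2.imwrite('pics/t6c.png',cv2.resize(p[150:280,180:340][:,:,::-1],None,fx=4.5,fy=4.5,interpolation=cv2.INTER_CUBIC))
E
```

```text
(no output)
```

View pics/s6c.png

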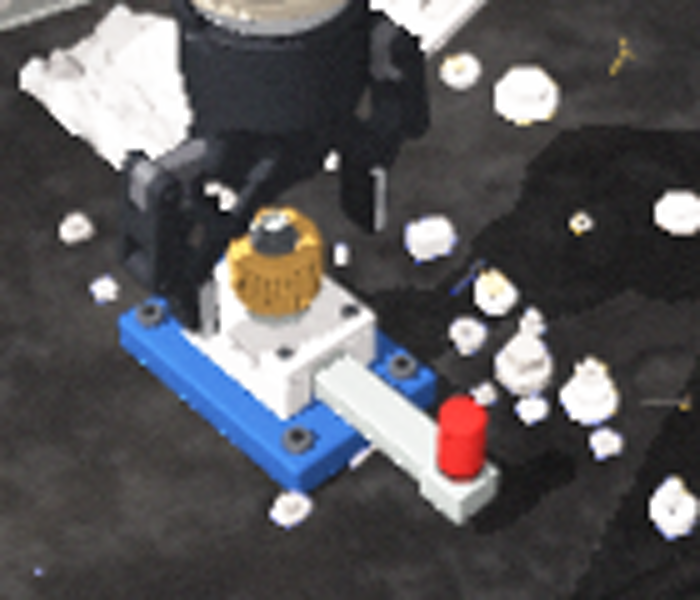

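View pics/t6c.png

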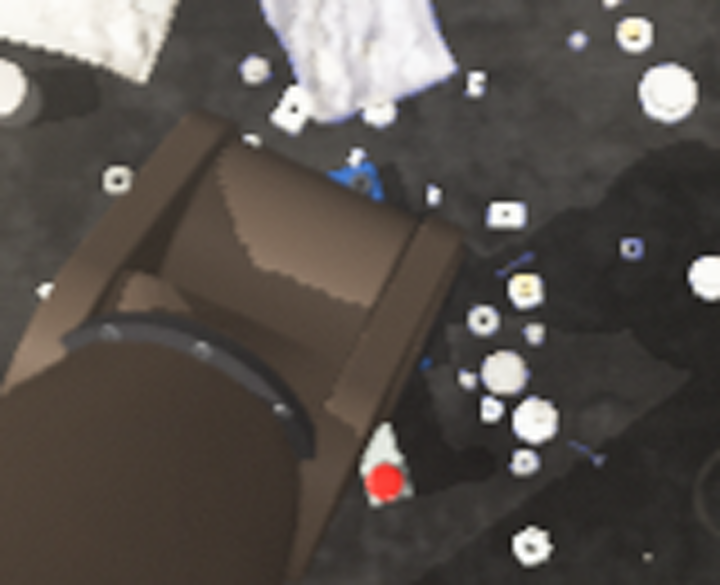

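```bash
python3 - <<'E'
from h import *
for f in('top0','t6'):
  p=np.load(f'pics/{f}.png.npz')['p'].astype(float)
  # soft red weighting
  w=np.clip((p[...,0]-p[...,1:].max(-1)-20)/150,0,1); w[:225]=0;w[275:]=0;w[:,:250]=0;w[:,:][:,285:]=0
  v,u=np.mgrid[:420,:560];a=(w*u).sum()/w.sum();b=(w*v).sum()/w.sum()
  q=ray('top',a,b,.072)[:2];print(f,w.sum(),a,b,q,np.hypot(*(q-[.5729,-.2020])))
E
```

```text
top0 48.35333333333333 261.9426444229974 245.40466014063148 [ 0.49057437 -0.22329455] 0.085035096729505
t6 49.13333333333333 265.05305291723204 256.68914518317507 [ 0.46285516 -0.23053703] 0.11368477324595591
```

Emit:
apply_moves:
  motion:
    - [0.4,0,-0.05,0,-1]
    - [0,0,0,0,-1]
    - [0,0,0,0,-1]

```text
clock: 7.67
eef_pos: [0.5743, -0.2031, 0.0625]
orientation: [[0.037, -0.969, -0.244], [-0.018, -0.245, 0.969], [-0.999, -0.032, -0.027]]
wrist_force: [0.1, -1.2, 0.2]
width: 0.0852
```

Emit:
apply_moves:
  motion:
    - [-0.1,0.1,-0.3,0,-1]
    - [0,0,0,0,-1]
    - [0,0,0,0,1]
    - [0,0,0,0,1]
    - [0,0,0,0,1]
    - [0,0,0,0,1]
  squeeze: 60

```text
clock: 8.17
eef_pos: [0.5739, -0.2022, 0.0608]
orientation: [[0.04, -0.969, -0.244], [-0.02, -0.245, 0.969], [-0.999, -0.034, -0.029]]
wrist_force: [-1.3, -13.1, 21.2]
width: 0.039
```

```bash
python3 - <<'E'
from h import *
s=r.get_state();print(s['eef_pos'],s['wrist_force'],s['ft_torque'],s['width'],s['q'])
p,d=snap('scene','s7.png')
cv2.imwrite('pics/s7c.png',cv2.resize(p[170:290,200:340][:,:,::-1],None,fx=5,fy=5,interpolation=cv2.INTER_CUBIC))
E
```

```text
[ 0.57392787 -0.20223701  0.06081999] [ -1.26668495 -13.05030485  21.23121206] [-2.055685    0.10434739 -0.09900624] 0.038950667242450526 [-4.47058151e-01  6.65549849e-01  1.77768789e+00 -9.29580738e-04
  6.53810290e-01 -2.26443055e+00]
```

View pics/s7c.png

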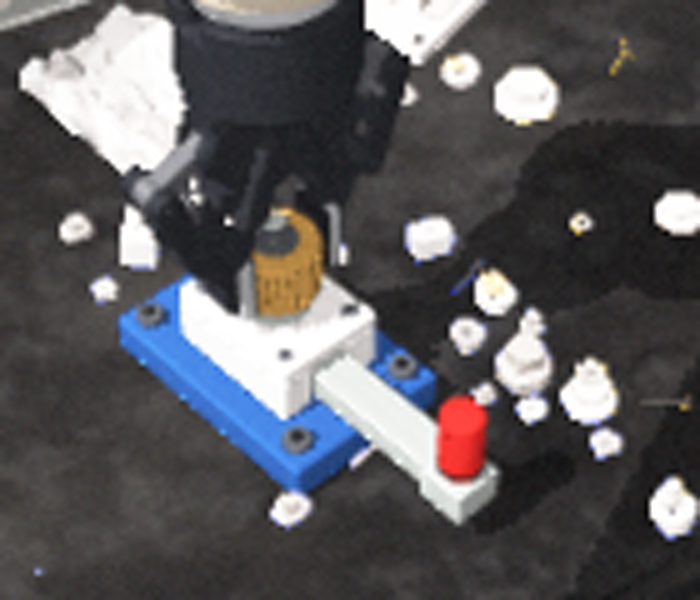

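Emit:
apply_moves:
  motion:
    - [0,0,0,-5,1]
    - [0,0,0,-5,1]
    - [0,0,-0.01,-5,1]
    - [0,0,-0.01,-5,1]

```text
clock: 8.55
eef_pos: [0.5737, -0.2021, 0.061]
orientation: [[0.03, -0.993, 0.113], [-0.032, 0.112, 0.993], [-0.999, -0.033, -0.028]]
wrist_force: [-0.7, 0.4, 2.1]
width: 0.0386
```

```bash
cat >> h.py <<'E'
def st():
    s=r.get_state();o=np.array(s['orientation']);print('t',s['clock'],'p',np.round(s['eef_pos'],4),'yaw',np.degrees(np.arctan2(o[1,2],o[0,2])).round(2),'x',o[:,0].round(3),'F',np.round(s['wrist_force'],1),'T',np.round(s['ft_torque'],2),'w',s['width'],'q6',s['q'][5])
E
python3 -c "from h import *;st()"
```

```text
t 8.55 p [ 0.5737 -0.2021  0.061 ] yaw 83.49 x [ 0.03  -0.032 -0.999] F [-0.7  0.4  2.1] T [0.29 0.09 0.07] w 0.038598806097309535 q6 -1.8776812991554614
```

Emit:
apply_moves:
  motion:
    - [0,0,-0.02,-6,1]
    - [0,0,-0.01,-6,1]
    - [0,0,-0.01,-6,1]
    - [0,0,-0.01,-6,1]
    - [0,0,-0.01,-6,1]
    - [0,0,-0.01,-6,1]
    - [0,0,-0.01,-6,1]
    - [0,0,-0.01,-6,1]

```text
clock: 9.22
eef_pos: [0.5739, -0.2011, 0.0605]
orientation: [[-0.005, -0.547, 0.837], [-0.043, 0.837, 0.546], [-0.999, -0.033, -0.028]]
wrist_force: [-1.0, 1.0, 0.1]
width: 0.0385
```

```bash
python3 -c "from h import *;st();p,d=snap('scene','s8.png');cv2.imwrite('pics/s8c.png',cv2.resize(p[170:290,200:340][:,:,::-1],None,fx=5,fy=5,interpolation=cv2.INTER_CUBIC))"
```

```text
t 9.2167 p [ 0.5739 -0.2011  0.0605] yaw 33.12 x [-0.005 -0.043 -0.999] F [-1.   1.   0.1] T [ 0.18 -0.14  0.07] w 0.03852008353482418 q6 -0.9581226485913474
```

View pics/s8c.png

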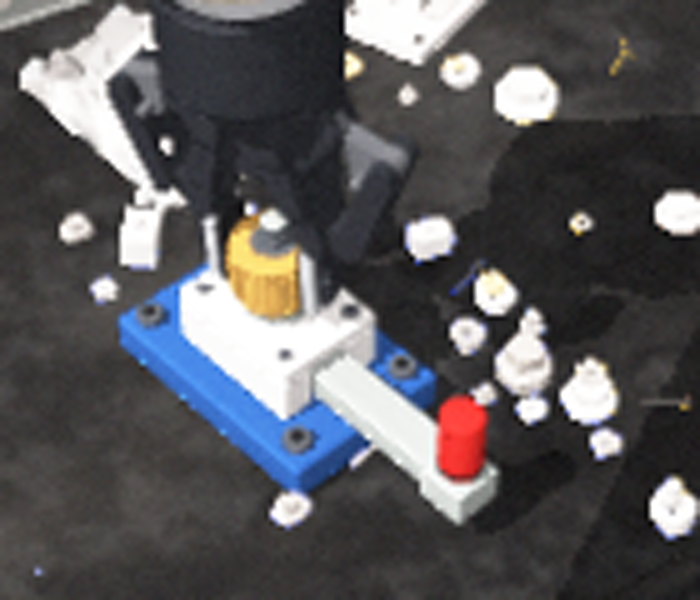

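Emit:
apply_moves:
  motion:
    - [0,0,-0.01,-6,1]
    - [0,0,-0.01,-6,1]
    - [0,0,-0.01,-6,1]
    - [0,0,-0.01,-6,1]
    - [0,0,-0.01,-6,1]
    - [0,0,-0.01,-6,1]
    - [0,0,-0.01,-6,1]
    - [0,0,-0.01,-6,1]

```text
clock: 9.93
eef_pos: [0.5747, -0.2007, 0.0599]
orientation: [[-0.034, 0.276, 0.961], [-0.025, 0.961, -0.277], [-0.999, -0.033, -0.026]]
wrist_force: [0.8, -0.1, 0.3]
width: 0.0384
```

Emit:
apply_moves:
  motion:
    - [0,0,-0.01,-6,1]
    - [0,0,-0.01,-6,1]
    - [0,0,-0.01,-6,1]
    - [0,0,-0.01,-6,1]
    - [0,0,-0.01,-6,1]
    - [0,0,-0.01,-6,1]

```text
clock: 10.43
eef_pos: [0.5755, -0.2008, 0.0595]
orientation: [[-0.041, 0.796, 0.604], [-0.001, 0.604, -0.797], [-0.999, -0.033, -0.024]]
wrist_force: [0.8, -0.6, 0.2]
width: 0.0385
```

```bash
python3 -c "from h import *;st();p,d=snap('scene','s9.png');cv2.imwrite('pics/s9c.png',cv2.resize(p[170:290,200:340][:,:,::-1],None,fx=5,fy=5,interpolation=cv2.INTER_CUBIC))"
```

```text
t 10.4333 p [ 0.5755 -0.2008  0.0595] yaw -52.83 x [-0.041 -0.001 -0.999] F [ 0.8 -0.6  0.2] T [-0.01 -0.06  0.1 ] w 0.038509987939131976 q6 0.5035655801679098
```

View pics/s9c.png

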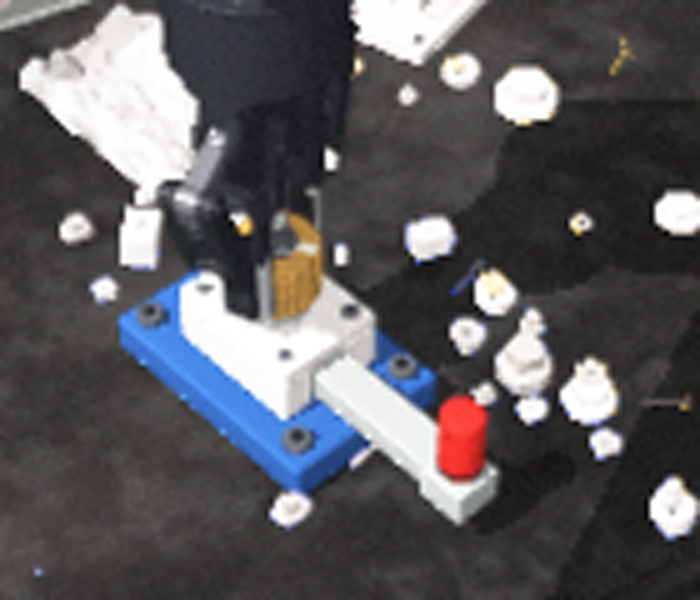

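Emit:
apply_moves:
  motion:
    - [0,0,-0.01,-5,1]
    - [0,0,-0.01,-5,1]
    - [0,0,-0.01,-5,1]
    - [0,0,-0.01,-4,1]
    - [0,0,0,-4,1]

```text
clock: 10.9
eef_pos: [0.5758, -0.2011, 0.0593]
orientation: [[-0.036, 0.969, 0.245], [0.015, 0.246, -0.969], [-0.999, -0.031, -0.023]]
wrist_force: [0.7, 0.4, -1.7]
width: 0.0386
```

```bash
python3 -c "from h import *;st()"
```

```text
t 10.9 p [ 0.5758 -0.2011  0.0593] yaw -75.79 x [-0.036  0.015 -0.999] F [ 0.7  0.4 -1.7] T [-0.05 -0.11  0.07] w 0.03859575267856071 q6 0.8809271783211018
```

Emit:
apply_moves:
  motion:
    - [0,0,0,-3,1]
    - [0,0,0,-3,1]

```text
clock: 11.07
eef_pos: [0.5759, -0.2013, 0.0592]
orientation: [[-0.034, 0.989, 0.147], [0.018, 0.148, -0.989], [-0.999, -0.031, -0.023]]
wrist_force: [-0.3, -0.4, 0.3]
width: 0.0385
```

```bash
python3 -c "from h import *;st()"
```

```text
t 11.0667 p [ 0.5759 -0.2013  0.0592] yaw -81.55 x [-0.034  0.018 -0.999] F [-0.3 -0.4  0.3] T [-0.05 -0.03  0.11] w 0.03853461023053613 q6 0.9755220208669105
```

Emit:
apply_moves:
  motion:
    - [0,0,0,-3,1]
    - [0,0,0,-3,1]

```text
clock: 11.23
eef_pos: [0.5762, -0.2014, 0.0591]
orientation: [[-0.031, 0.998, 0.051], [0.021, 0.052, -0.998], [-0.999, -0.03, -0.022]]
wrist_force: [-10.3, -3.7, 5.6]
width: 0.0381
```

```bash
python3 -c "from h import *;st()"
```

```text
t 11.2333 p [ 0.5762 -0.2014  0.0591] yaw -87.07 x [-0.031  0.021 -0.999] F [-10.3  -3.7   5.6] T [-0.89  1.56  0.94] w 0.03805345379923373 q6 1.0671979168807197
```

Emit:
apply_moves:
  motion:
    - [0,0,0,-1,1]

```text
clock: 11.32
eef_pos: [0.576, -0.2015, 0.0591]
orientation: [[-0.031, 0.999, 0.038], [0.021, 0.039, -0.999], [-0.999, -0.03, -0.022]]
wrist_force: [-2.4, -1.1, 3.2]
width: 0.0385
```

```bash
python3 -c "from h import *;st();p,d=snap('scene','s10.png');cv2.imwrite('pics/s10c.png',cv2.resize(p[205:255,230:290][:,:,::-1],None,fx=12,fy=12,interpolation=cv2.INTER_CUBIC));st()"
```

```text
t 11.3167 p [ 0.576  -0.2015  0.0591] yaw -87.82 x [-0.031  0.021 -0.999] F [-2.4 -1.1  3.2] T [-0.33  0.41  1.3 ] w 0.03852481918965432 q6 1.0803747530378103
t 11.3667 p [ 0.576  -0.2015  0.0592] yaw -87.81 x [-0.031  0.02  -0.999] F [-2.  -0.2  1.7] T [-0.36  0.33  1.25] w 0.038377645035321165 q6 1.080205136700262
```

View pics/s10c.png

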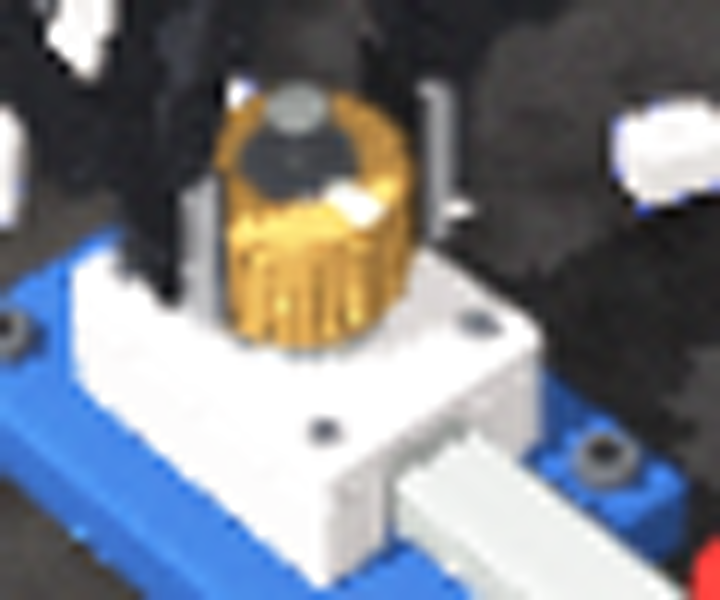

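Emit:
apply_moves:
  motion:
    - [0,0,0,4,1]
    - [0,0,0.01,6,1]
    - [0,0,0.01,6,1]
    - [0,0,0,6,1]
    - [0,0,0.01,6,1]
    - [0,0,0.01,6,1]
    - [0,0,0,6,1]
    - [0,0,0.01,6,1]

```text
clock: 12.03
eef_pos: [0.5753, -0.2008, 0.0597]
orientation: [[-0.037, 0.621, 0.783], [-0.007, 0.783, -0.621], [-0.999, -0.029, -0.025]]
wrist_force: [-2.2, 0.3, 0.1]
width: 0.038
```

Emit:
apply_moves:
  motion:
    - [0,0,0,6,1]
    - [0,0,0.01,6,1]
    - [0,0,0.01,6,1]
    - [0,0,0,6,1]
    - [0,0,0.01,6,1]
    - [0,0,0.01,5,1]

```text
clock: 12.53
eef_pos: [0.5746, -0.2007, 0.0601]
orientation: [[-0.026, 0.008, 1.0], [-0.027, 1.0, -0.009], [-0.999, -0.027, -0.026]]
wrist_force: [-0.7, 0.3, -0.7]
width: 0.0384
```

```bash
python3 -c "from h import *;st()"
```

```text
t 12.5333 p [ 0.5746 -0.2007  0.0601] yaw -0.5 x [-0.026 -0.027 -0.999] F [-0.7  0.3 -0.7] T [-0.23 -0.09 -0.12] w 0.03842858788110566 q6 -0.38216045401173304
```

Emit:
apply_moves:
  motion:
    - [0,0,0.01,4,1]
    - [0,0,0,1,1]
    - [0,0,0,0,1]
    - [0,0,0,0,1]

```text
clock: 12.87
eef_pos: [0.5745, -0.2007, 0.0602]
orientation: [[-0.022, -0.099, 0.995], [-0.028, 0.995, 0.099], [-0.999, -0.026, -0.025]]
wrist_force: [-0.8, -0.6, -0.4]
width: 0.0381
```

```bash
python3 - <<'E'
from h import *
st()
for n,b in(('scene',(205,255,230,290)),('top',(190,260,220,290))):
    p,d=snap(n,f'{n}11.png');cv2.imwrite(f'pics/{n}11c.png',cv2.resize(p[b[0]:b[1],b[2]:b[3]][:,:,::-1],None,fx=8,fy=8,interpolation=cv2.INTER_CUBIC))
st()
E
```

```text
t 12.8667 p [ 0.5745 -0.2007  0.0602] yaw 5.67 x [-0.022 -0.028 -0.999] F [-0.8 -0.6 -0.4] T [-0.09 -0.19 -0.07] w 0.038133116082411524 q6 -0.48976520446597055
t 12.9667 p [ 0.5745 -0.2007  0.0602] yaw 5.61 x [-0.022 -0.028 -0.999] F [-1.3  0.1 -0.2] T [-0.02 -0.18 -0.02] w 0.03854935738877994 q6 -0.48861100950848735
```

View pics/scene11c.png

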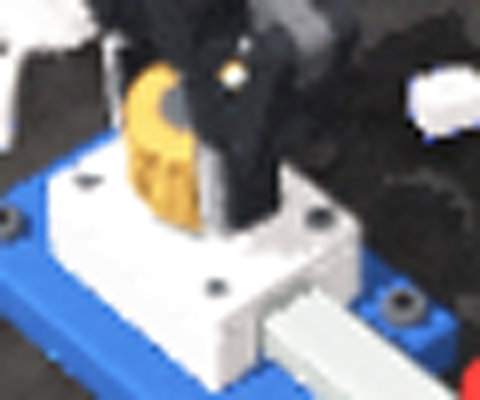

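View pics/top11c.png

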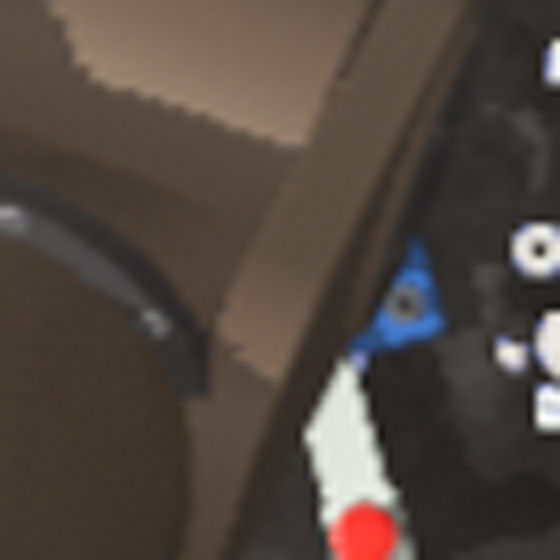

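Emit:
apply_moves:
  motion:
    - [0,0,0,-1,1]
    - [0,0,0,0,1]
    - [0,0,0,0,1]

```text
clock: 13.22
eef_pos: [0.5745, -0.2007, 0.0602]
orientation: [[-0.023, -0.079, 0.997], [-0.028, 0.997, 0.078], [-0.999, -0.026, -0.025]]
wrist_force: [-2.0, -0.5, 1.1]
width: 0.0385
```

```bash
python3 - <<'E'
from h import *
st()
for f in('t6','top11'):
  p=np.load(f'pics/{f}.png.npz')['p'].astype(float)
  w=np.clip((p[...,0]-p[...,1:].max(-1)-20)/150,0,1); w[:225]=0;w[275:]=0;w[:,:250]=0;w[:,285:]=0
  v,u=np.mgrid[:420,:560];print((w*u).sum()/w.sum(),(w*v).sum()/w.sum())
E
```

```text
t 13.2167 p [ 0.5745 -0.2007  0.0602] yaw 4.49 x [-0.023 -0.028 -0.999] F [-2.  -0.5  1.1] T [-0.06 -0.13 -0.05] w 0.03854245975632454 q6 -0.46949131408677863
265.05305291723204 256.68914518317507
265.0539035980991 256.6856754921928
```

```bash
python3 -c "from h import *;print(finish_job())"
```

```text
the job is handed in; nothing more can be done
None
```

I pulled the bar out to its stop, screwed the nut down until it bottomed, backed it off a quarter turn, and handed in at 13.2 s still gripping it with 60 N.

**Bar:**
- At the end of the pull the force rose from about 9 N to about 25 N and the tool nearly stopped, so the bar was on its stop.
- The cameras measured 28.7 to 28.9 mm of knob travel, with the knob 113.7 mm from the nut's axis. The brief gives 115 mm. That is inside the 2 mm calibration, or the bar began about 1 mm out.
- The knob had not moved in a later top view, taken after the nut was backed off.
- My first grip on the knob was off-centre, so I opened and regripped before pulling.

**Nut:**
- The turning moment rose from about 0.1 to 1.3 N m where the starting mark predicted the stop. The scene view then showed the mark pointing at the red knob.
- I backed it off to a tool yaw of 4.5°. That is 90° from my torque-free estimate of the stop, which I trust to about 2°. The tool also rose 1.1 mm, against the 1 mm a quarter turn should give.
- The gripper hid the mark at the end, so I could not confirm the final angle by sight.

I did not deliberately touch the loose parts and saw none disturbed, but made no final check of them. The tool ended tilted about 2° from upright.

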